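Tip the tall carton into the labelling bay

ROBOT

A 6-joint arm with a two-finger parallel gripper is mounted at the origin on the work surface. World frame = base frame: x ahead of the robot, y to its left, z up, the work surface at z = 0. Lengths are in m, angles in rad, forces in N, time in s.
With the tool pointing down it reaches from about 0.25 to 0.725 m from the base axis. Payload 4 kg.
Tool frame: the origin (TCP) lies at the very end of the fingers, on their centre line; the grasp point (between the pads) lies 19 mm behind it (bot.pinch_z is the distance from the TCP to the grasp point, in m); z points along the fingers, x is the direction in which the jaws open and shut, and the axes are right-handed (so a half turn about z gives the same grasp; the last joint's range is limited). The gripper opens to 85 mm and grips with 20 to 120 N. Pads are 22 mm wide; open, the fingers measure 114 mm over their backs; the gripper's body (76 mm by 85 mm) begins 54 mm behind the grasp point. The pads swing forward as they close: fully open they stand 13 mm farther back than shut.
Start: joints at [0, 0.241, 0.005, 1.335, 0, 1.571], TCP at [0.5, -0, 0.194] pointing down, gripper open.
Joint ranges: [-2.72, 2.72], [-1.05, 1.87], [-1.09, 1.28], [-1.99, 2.15], [-1.42, 1.44], [-3.14, 3.14]. Speed limits (rad/s): [2.79, 2.79, 3.14, 3.14, 3.14, 3.14].

INTERFACE

Orientations are given as a unit quaternion [x, y, z, w].
In Python, from workcell import bot gives the robot as it stands. The module is installed in compiled form; this text tells all that it offers.
- The arm moves only by the shell command python3 -m inch 'ROWS'. ROWS is JSON, a list of rows, each a list of 7 numbers: the shift along the tool's x, y, z scaled (see below), then the turn, a rotation vector about the tool's x, y, z scaled (see below), then the gripper command: -1 is fully open, 1 is shut, values between are in proportion. In form: [[x, y, z, wx, wy, wz, gripper], ...]. A call has exactly 8 rows; each row shifts and turns the commanded pose from where the row before left it, along the tool's axes as they then stand; what a row does not reach is not made up. The controller multiplies each number of a shift by 2.5 cm and each number of a turn by 180 degrees. A row lasts 1/10 s, in which the tool goes at most 50 mm and 8.59 degrees, less where a joint would pass 70% of its speed; a pose out of reach is approached as far as the arm can. A call with a number of a shift or a turn outside -1 to 1 is refused whole. A call with a gripper value outside its range is refused whole. The fingers move at their own pace and stop on an object; the grip force is fixed at half the most. Time passes only in rows, so rows that do not move let the fingers close, or fill a call up. It gives the time, the measured TCP pose, the force and the opening at its end, in the units of the state.
- bot.get_obs(): the state, without advancing time (a new reading comes with each control period).
- bot.camera(name): name is "scene" or "side" or "wrist"; returns (picture, depth): 400x640x3 uint8, blue, green, red; 400x640 float32, m along the optical axis (not along the pixel's ray), 0 where there is no reading.
- bot.get_calibration(name): a dict with "vfov" (degrees; the focal length in pixels is half the picture's height over the tangent of half this angle, whatever the lens; pixels are square), "cx", "cy" (the principal point, pixels), "R" (3x3) and "t" (3): a world point X has camera coordinates R X + t. Camera axes: x right, y down, z forward; pixel columns grow to the right and rows downward; lengths in m; the calibration is good to about 2 mm. The wrist camera is an equidistant fisheye: a pixel r from the principal point sees the ray r / f radians off the axis. A picture is of the moment at which its call begins: read the wrist's pose just before it. get_calibration takes no time and is no camera call; for the wrist camera it gives the pose at the moment of the call.
- bot.job_done(): hands the job in, once; it reports no verdict.
The state is a dict: "clock": time; "joint_pos": joint angles; "joint_vel": joint speeds; "tau": joint torques, N m; "eef_pos": TCP position; "tool_rot": TCP orientation; "ft_force": force on the tool from outside, world axes, zero at the start; "ft_torque": the same for the moment, N m; "grip_width": finger opening in m.
Only numpy, scipy, OpenCV 4.12 (cv2) and the standard library are available. Lean on these libraries where they do the work, as an engineer would, in place of code of your own. Each camera call takes 0.05 s, during which the arm holds its last target.

TASK

Push the tall standing carton over with the fingertips, high up on its broad face, so that it topples and comes down lying flat and square inside the plain taped rectangle (the labelling bay), not the crossed-out one on its other side; it must land there, without being lifted, or shoved into place once it is down. When it lies there, press the start button beyond the mat all the way down and let it go. Leave everything else where it stands.

Things in the scene. Friction and masses are not known exactly. Their poses are not given: they have to be found in the camera images.
- carton: tall standing stiff cardboard carton, 100 mm wide (its x) x 60 mm thick (y) x 170 mm tall (z), 0.25-0.5 kg, origin at the centre of its underside. Stands on the mat between the bays, broad faces towards them. Pushed near the top of a broad face it pivots on the far bottom edge, overbalances at 0.35 rad and falls; its centre then lies 115 mm from where its origin stood
- carton_center (a point): the centre of the tall carton, 85 mm above its underside
- label_bay: the labelling bay, the plain empty rectangle of white tape on the mat: inside 160 mm (its x) by 220 mm (its y, towards or away from the carton), tape 6 mm wide and of no thickness. Origin at its centre on the mat's top. The standing carton's foot straddles its near short line. It may be on either side of the carton
- reject_bay: the reject bay, same rectangle of tape but crossed by two diagonals, on the carton's other side. Origin at its centre on the mat's top. Its x and y axes are parallel to those of the labelling bay
- start (a joint): travel of the start button, m: 0 released, 0.008 fully down; springs back; fully down takes about 5 N, straight down
- start_top (a point): centre of the top of the start button: a black round cap 36 mm across on a grey housing fixed to the table just beyond the mat; its travel is 8 mm, straight down
- mat: dark rubber mat, 190 mm (its x) by 500 mm (its y), 4 mm thick, fixed to the table, both bays are taped on it. Origin at the centre of its underside
- small_punnet: black open punnet 75 x 75 mm, 38 mm high (about 47 mm with its mushrooms), standing in the crossed reject bay; leave alone. Origin at the centre of its underside
- short_carton: shorter standing cardboard carton, 100 x 60 mm, only 110 mm tall, off the mat; leave alone. Origin at the centre of its underside
- blue_tray: shallow blue tray of mushrooms 140 x 200 mm, 45 mm high; leave alone. Origin at the centre of its underside
- tape_roll: roll of clear tape lying flat, 90 mm across, 45 mm high, beyond the mat; leave alone. Origin at the centre of its underside
- jar: small glass jar with a steel lid, 64 mm across, 85 mm high, beyond the mat; leave alone. Origin at the centre of its underside
- sprayer: white bottle, 66 mm across, 190 mm high; leave alone. Origin at the centre of its underside
- tray_stack: nested empty black trays 136 x 196 mm, 36 mm high; leave alone. Origin at the centre of its underside
Not all that is in view belongs to the job. What is shaped like the carton but purple or turquoise is not meant.

How it is judged:
On the way, in this order (a step that is already met when the one before it is completed fails the run):
1. the tall carton has toppled and lies at rest flat inside the labelling bay (angle between carton's own z axis and vertical above 1.48 rad and height (world z) of carton_center below 0.042 m and y of carton_center in the frame of label_bay between -0.027 and 0.027 m and x of carton_center in the frame of label_bay between -0.032 and 0.032 m and angle between the z axis of carton and the y axis of label_bay, either way round below 0.25 rad and linear speed of carton below 0.02 m/s), for 0.2 s.
2. the start button is pressed down (value of joint start above 0.006 m), for 0.05 s.
At the end, for the whole second after the job is handed in: The tall carton lies at rest on a broad face, its centre within 27 mm along and 32 mm across the labelling bay's centre and its length within 0.25 rad of the bay's length; the start button, pressed at least 6 of its 8 mm after the carton lay there, is released again (all of step 1 and value of joint start below 0.002 m); the robot touches nothing.
It fails at once if the carton is lifted off the mat (height (world z) of carton_center above 0.112 m or (angle between carton's own z axis and vertical above 1.2 rad and height (world z) of carton_center above 0.085 m)).
It fails at once if the carton comes to lie outside the labelling bay (angle between carton's own z axis and vertical above 1.48 rad and linear speed of carton below 0.02 m/s and not (y of carton_center in the frame of label_bay between -0.027 and 0.027 m and x of carton_center in the frame of label_bay between -0.032 and 0.032 m and angle between the z axis of carton and the y axis of label_bay, either way round below 0.25 rad)).
It fails at once if the button is pressed before the carton lies flat (value of joint start above 0.003 m and angle between carton's own z axis and vertical below 1.48 rad).
It fails at once if one of the other things is moved more than 25 mm or knocked over (distance of any of small_punnet, short_carton, blue_tray, tape_roll, jar, sprayer, tray_stack from where it was at the start of the episode above 0.025 m or angle between any of short_carton, sprayer's own z axis and vertical above 0.5 rad).
It also fails if it takes over 40 s, if anything falls off the work surface, if the arm or the gripper's body presses on something with over 40 N, if the wrist force passes 120 N, or if a joint passes its speed limit or range.

## Working session

There is one attempt and no reset: what is moved stays moved. The work goes in short steps, Python scripts to look and compute and a shell command to move; the robot and the scene stay as the last step left them, time stands still between calls to the robot, and variables do not carry over. Pictures are saved under pics/ and viewed, and the job is handed in when it is done.

```bash
mkdir -p pics; python3 - <<'E'
from workcell import bot
import cv2,numpy as np
o=bot.get_obs();print(o)
for n in("scene","side"):
    p,d=bot.camera(n);cv2.imwrite(f"pics/{n}0.png",p);np.savez(f"{n}0.npz",p=p,d=d)
    c=bot.get_calibration(n);print(n,c)
E
```

```text
{'clock': 0.0, 'joint_pos': array([-1.16636560e-05,  2.41411237e-01,  3.70389252e-03,  1.33521827e+00,
       -2.56709387e-06,  1.57078824e+00]), 'joint_vel': array([-3.78918502e-04, -2.52041883e-03,  1.43732022e-03,  1.26152672e-04,
        1.93710049e-03, -9.71423403e-05]), 'tau': array([ 5.50268451e-04, -3.72315860e+01,  2.52406776e+01,  1.67737965e-02,
        2.29149265e-05,  1.14679995e-05]), 'eef_pos': array([ 4.99269947e-01, -6.69920533e-06,  1.92706174e-01]), 'tool_rot': array([ 9.99999433e-01, -1.78818940e-06, -1.06464579e-03,  1.27303379e-06]), 'ft_force': array([ 0.64906355,  0.82335817, -1.16734787]), 'ft_torque': array([-0.04018254, -0.03159292,  0.0117325 ]), 'grip_width': 0.0856817616861283}
scene {'vfov': 51.58849935568118, 'cx': 322.6840304481722, 'cy': 200.34933717081654, 'R': array([[ 0.62333583,  0.78175637, -0.01759024],
       [ 0.49368988, -0.41089087, -0.76644569],
       [-0.60640147,  0.46906894, -0.64206821]]), 't': array([-0.32164832, -0.19054867,  1.45943623])}
side {'vfov': 49.704612748643406, 'cx': 326.8117110698525, 'cy': 195.6214453998108, 'R': array([[-0.9282985 , -0.37142288, -0.01751962],
       [-0.25677836,  0.67442017, -0.69225884],
       [ 0.26893636, -0.63812419, -0.72143659]]), 't': array([0.51491458, 0.19363865, 1.11542624])}
```

View pics/scene0.png

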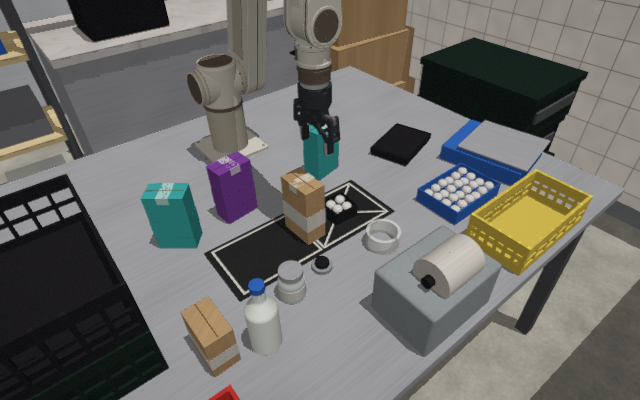

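View pics/side0.png

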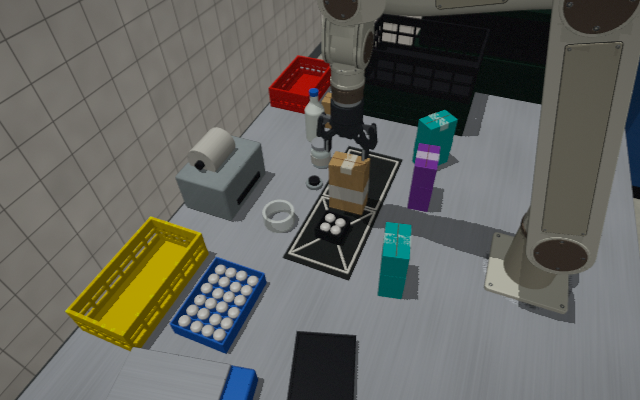

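The candidates are the tall brown carton at scene (303,205) and side (349,183), the short brown carton at (210,335), the turquoise ones at (173,215) and (320,150), and the purple one at (232,187). I choose the brown one on the mat. The bay with the diagonals and the punnet is to its right at (345,205). The plain bay is to its left at (255,250). The black start cap is at (321,263). Next I'll take a close crop and measure.

```bash
cat > h.py <<'E'
import numpy as np,cv2
def K(c,shape=(400,640)):
    f=shape[0]/2/np.tan(np.radians(c['vfov'])/2); return f
def world(c,d):
    f=K(c);v,u=np.mgrid[0:400,0:640]
    P=np.stack([(u-c['cx'])/f*d,(v-c['cy'])/f*d,d],-1)
    return (P-c['t'])@c['R']
def pix(c,X):
    q=np.asarray(X)@c['R'].T+c['t'];f=K(c)
    return np.stack([q[...,0]/q[...,2]*f+c['cx'],q[...,1]/q[...,2]*f+c['cy']],-1)
def rayz(c,uv,z):
    f=K(c);r=np.array([(uv[0]-c['cx'])/f,(uv[1]-c['cy'])/f,1])@c['R'];o=-c['R'].T@c['t']
    return o+r*(z-o[2])/r[2]
E
python3 - <<'E'
from workcell import bot
from h import *
# rectified top-down ortho images of mat plane from both cams
for n in("scene","side"):
    z=np.load(n+"0.npz");c=bot.get_calibration(n)
    xs=np.linspace(0.2,0.8,600);ys=np.linspace(0.35,-0.45,800)
    X,Y=np.meshgrid(xs,ys);m=pix(c,np.stack([X,Y,0*X+.004],-1)).astype(np.float32)
    # rows: x down, cols: y
    im=cv2.remap(z['p'],m[...,0],m[...,1],cv2.INTER_LINEAR)
    im=cv2.rotate(im,cv2.ROTATE_90_COUNTERCLOCKWISE) # x up, y left
    cv2.imwrite(f"pics/{n}_top.png",im)
    print(im.shape)
    W=world(c,z['d'])
    for nm,uv in dict(carton=(303,205),cartontop=(302,180),btn=(321,262),jar=(290,268),tape=(383,233),punnet=(338,205),bottle=(257,285),short=(200,310),turq=(322,130),purple=(230,160)).items():
        if n=="scene":print(nm,W[uv[1],uv[0]].round(3))
p=np.load("scene0.npz")['p'];q=np.load("side0.npz")['p']
a=cv2.resize(p[140:300,200:410],None,fx=3.5,fy=3.5,interpolation=cv2.INTER_CUBIC);cv2.imwrite("pics/crop.png",a)
E
```

```text
(600, 800, 3)
carton [ 0.549 -0.084  0.135]
cartontop [ 0.508 -0.054  0.173]
btn [ 0.641 -0.104  0.024]
jar [ 0.654 -0.2    0.085]
tape [ 0.648  0.102 -0.   ]
punnet [0.526 0.047 0.048]
bottle [ 0.728 -0.317  0.191]
short [ 0.649 -0.408  0.111]
turq [ 0.538 -0.013  0.311]
purple [ 0.314 -0.147  0.171]
(600, 800, 3)
```

View pics/crop.png

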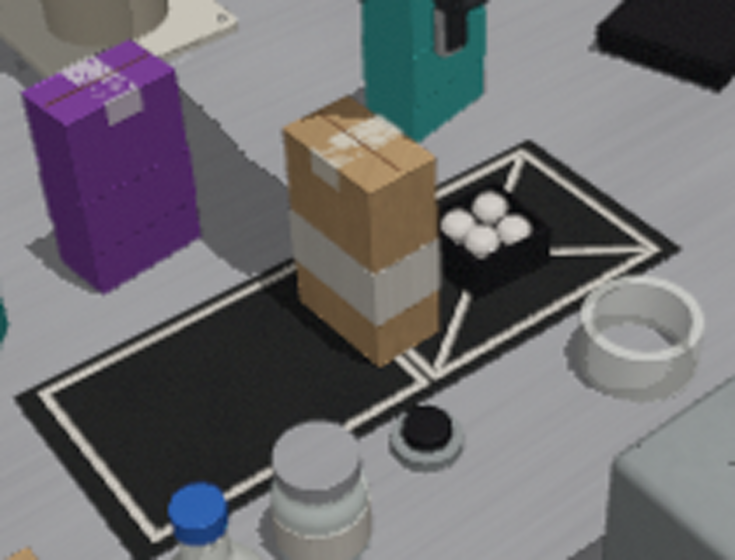

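View pics/scene_top.png

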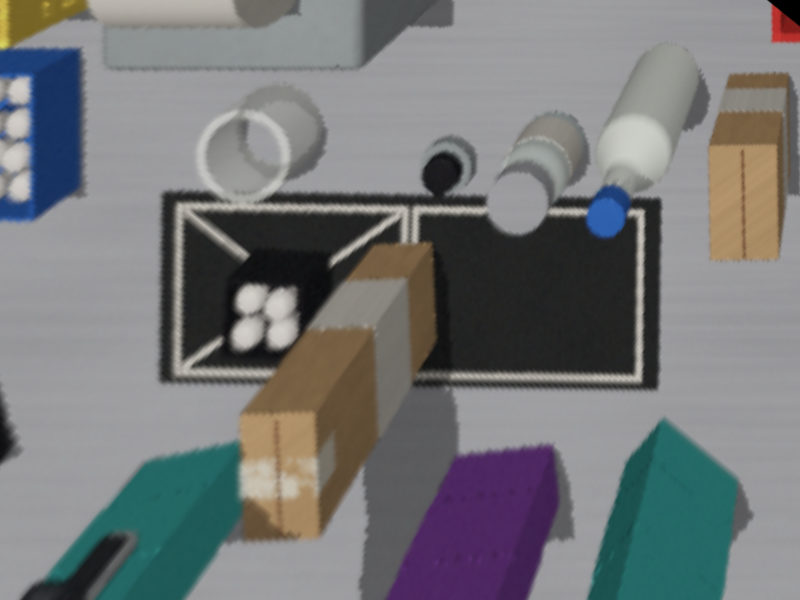

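View pics/side_top.png

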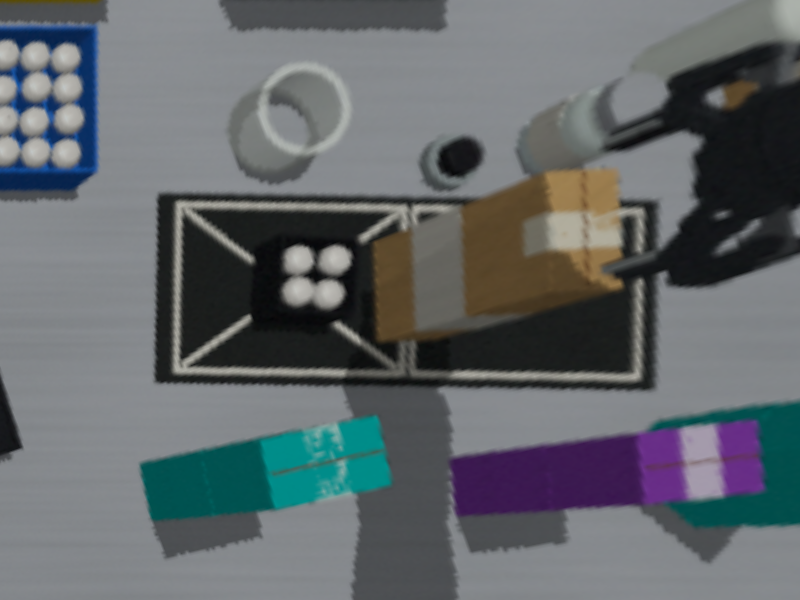

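```bash
python3 - <<'E'
from workcell import bot
from h import *
z=np.load("scene0.npz");c=bot.get_calibration("scene");W=world(c,z['d'])
s=np.load("side0.npz");cs=bot.get_calibration("side");V=world(cs,s['d'])
def sel(W,lo,hi):
    return W[((W>lo)&(W<hi)).all(-1)]
t=sel(W,[.43,-.12,.168],[.59,.01,.185])
print("top scene",len(t),t.min(0),t.max(0),np.percentile(t,[2,98],axis=0).round(4),cv2.minAreaRect(t[:,:2].astype(np.float32)))
t=sel(V,[.43,-.12,.168],[.59,.01,.185]);
print("top side",len(t),cv2.minAreaRect(t[:,:2].astype(np.float32)))
f=sel(V,[.44,-.06,.06],[.57,.0,.16]);g=f[np.abs(f[:,1]-np.median(f[:,1]))<.008]
print("+y face side",len(g),np.median(g,0),np.polyfit(g[:,0],g[:,1],1))
f=sel(W,[.545,-.1,.05],[.575,-.01,.15]);print("+x face",len(f),np.median(f,0),np.polyfit(f[:,1],f[:,0],1),np.percentile(f[:,1],[1,99]))
f=sel(W,[.45,-.1,.04],[.55,-.075,.15]);print("-y face",len(f),np.median(f,0),np.polyfit(f[:,0],f[:,1],1),np.percentile(f[:,0],[1,99]))
b=sel(W,[.61,-.13,.018],[.68,-.07,.04]);print("btn",len(b),np.median(b,0),b.min(0),b.max(0))
b=sel(V,[.61,-.13,.018],[.68,-.07,.04]);print("btn side",len(b),np.median(b,0),b.min(0),b.max(0))
# black cap by colour
for n,P,Q in(("sc",z['p'],W),("sd",s['p'],V)):
    m=((Q>[.60,-.15,.012])&(Q<[.69,-.06,.06])).all(-1)&(P.max(-1)<60)
    q=Q[m];print(n,len(q),q.min(0).round(4),q.max(0).round(4),q.mean(0).round(4))
for n in("scene","side"):
    im=cv2.imread(f"pics/{n}_top.png");g=im.min(-1)
    # tape lines: end tape, side lines near label bay
    for r in(250,300,350):
        x=np.where(g[r,600:655]>130)[0]+600;print(n,"end row",r,x.min() if len(x) else None,x.max() if len(x) else None)
    for col in(180,230,430,450,470,600,630):
        a=np.where(g[197:225,col]>130)[0]+197;b=np.where(g[360:385,col]>130)[0]+360
        print(col,a.mean() if len(a) else 0,b.mean() if len(b) else 0)
E
```

```text
top scene 671 [ 0.45685142 -0.08829887  0.16804204] [ 0.56065744 -0.02375768  0.17810536] [[ 0.4614 -0.087   0.169 ]
 [ 0.5587 -0.0273  0.176 ]] ((0.509059727191925, -0.05604191869497299), (0.10306211560964584, 0.06393878906965256), 1.434124231338501)
top side 592 ((0.5086818337440491, -0.05230794847011566), (0.10005931556224823, 0.06755776703357697), 3.667501449584961)
+y face side 919 [ 0.50648721 -0.02377597  0.11185821] [ 0.04300301 -0.04566014]
+x face 663 [ 0.55789274 -0.06006878  0.10230781] [0.03277413 0.55912272] [-0.08562493 -0.02459189]
-y face 663 [ 0.50671562 -0.08607143  0.09793832] [ 0.04073512 -0.10672823] [0.46060487 0.5494639 ]
btn 139 [ 0.63964414 -0.10212195  0.02382001] [ 0.62046327 -0.11909553  0.01900524] [ 0.65511634 -0.08445206  0.02772336]
btn side 85 [ 0.63634813 -0.09465559  0.02337616] [ 0.61969992 -0.11638359  0.01810556] [ 0.65691814 -0.07598989  0.02757956]
sc 149 [ 0.6207 -0.1191  0.0137] [ 0.6551 -0.0845  0.0277] [ 0.6403 -0.1023  0.0229]
sd 87 [ 0.6197 -0.1101  0.0128] [ 0.6522 -0.076   0.0276] [ 0.6349 -0.0927  0.0222]
scene end row 250 638 642
scene end row 300 637 641
scene end row 350 636 642
180 213.5 367.5
230 203.3 372.5
430 209.5 0
450 210.0 0
470 209.5 376.0
600 0 377.5
630 212.5 378.0
side end row 250 639 639
side end row 300 None None
side end row 350 639 639
180 213.0 369.5
230 204.5 370.0
430 207.5 0
450 0 0
470 0 374.0
600 0 376.0
630 211.0 377.0
```

Measurements:
- **Carton:** centre (0.508, -0.055), yaw about +0.04 rad, +y face at about y = -0.025.
- **Label bay:** centre about (0.506, -0.176), towards -y.
- **Predicted landing:** (0.513, -0.170), which is inside tolerance.
- **Button:** top at about (0.638, -0.099, 0.026).

I'll push from the +y side, with the fingers half open as two contact points.

```bash
python3 -m inch '[[0.2,-0.4,0,0,0,-0.0127,-0.2],[0.2,-0.4,0,0,0,0,-0.2],[0,0,0.3,0,0,0,-0.2],[0,0,0.5,0,0,0,-0.2],[0,0,0.5,0,0,0,-0.2],[0,0,0.5,0,0,0,-0.2],[0,0,0.1,0,0,0,-0.2],[0,0,0,0,0,0,-0.2]]'; python3 - <<'E'
from workcell import bot
import cv2
print(bot.get_obs()['tool_rot'])
for n in("scene","side"):
    p,d=bot.camera(n);cv2.imwrite(f"pics/{n}1.png",cv2.resize(p[100:300,200:440],None,fx=3,fy=3))
E
```

```text
clock: 0.9
eef_pos: [0.509, 0.0203, 0.1454]
tool_rot: [1.0, 0.02, -0.001, 0.0]
ft_force: [-0.3, 0.4, 1.1]
grip_width: 0.0513
[ 9.99797182e-01  2.01200866e-02 -8.79884040e-04  4.85638192e-05]
```

View pics/side1.png

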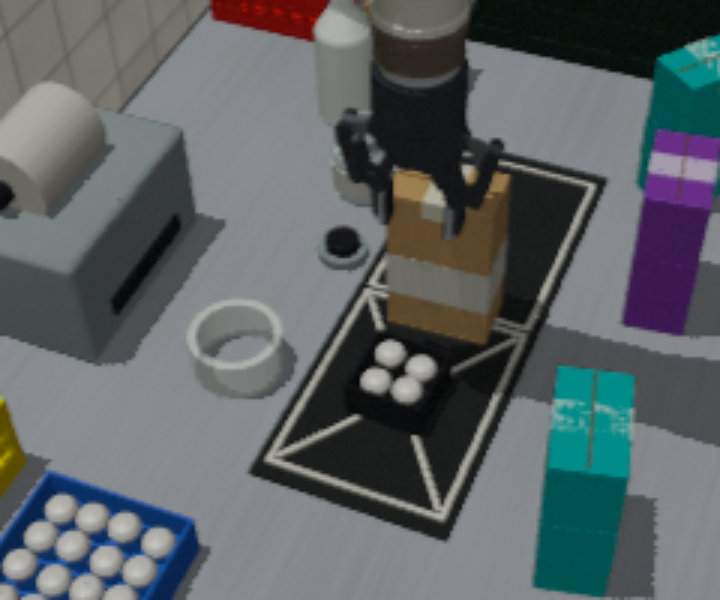

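View pics/scene1.png

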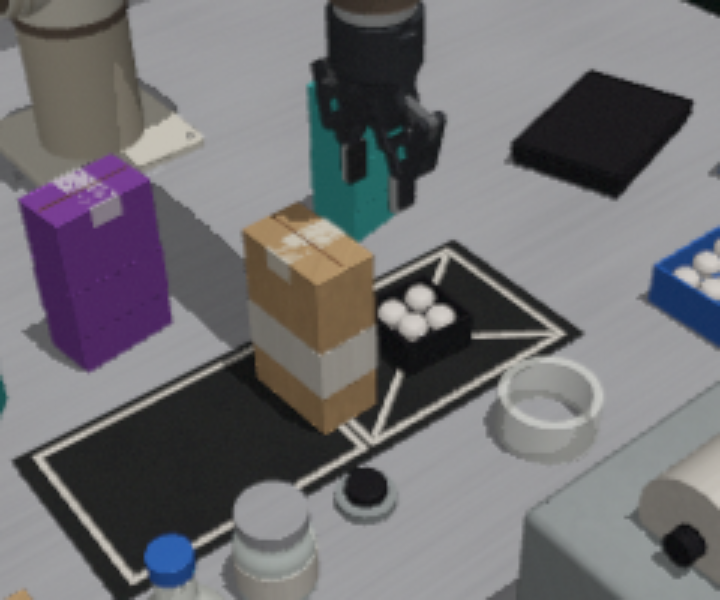

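The fingertips are in front of the +y face, centred on it (about side (420,210)) and clear of the punnet. Now I'll push.

```bash
python3 -m inch '[[0,0.3,0,0,0,0,-0.2],[0,0.3,0,0,0,0,-0.2],[0,0.2,0,0,0,0,-0.2],[0,0.2,0,0,0,0,-0.2],[0,0.2,0,0,0,0,-0.2],[0,0.16,0,0,0,0,-0.2],[0,0.16,0,0,0,0,-0.2],[0,0.16,0,0,0,0,-0.2]]'; python3 - <<'E'
from workcell import bot
import cv2
p,d=bot.camera("scene");cv2.imwrite(f"pics/scene2.png",cv2.resize(p[100:300,200:440],None,fx=3,fy=3))
E
```

```text
clock: 1.8
eef_pos: [0.5113, -0.0221, 0.1461]
tool_rot: [1.0, 0.02, 0.0, -0.0]
ft_force: [0.5, -0.2, -0.4]
grip_width: 0.0511
```

View pics/scene2.png

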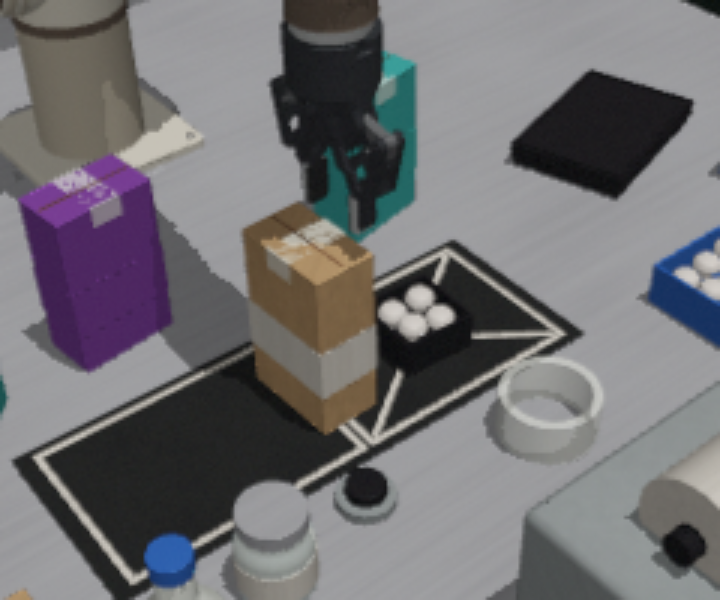

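```bash
python3 -m inch '[[0,0,0.1,0,0,0,-0.2],[0,0.16,0,0,0,0,-0.2],[0,0.16,0,0,0,0,-0.2],[0,0.16,0,0,0,0,-0.2],[0,0.16,0,0,0,0,-0.2],[0,0.16,0,0,0,0,-0.2],[0,0,0,0,0,0,-0.2],[0,0,0,0,0,0,-0.2]]'; python3 - <<'E'
from workcell import bot
import cv2
p,d=bot.camera("scene");cv2.imwrite(f"pics/scene3.png",cv2.resize(p[100:300,200:440],None,fx=3,fy=3))
E
```

```text
clock: 2.65
eef_pos: [0.5121, -0.0419, 0.1436]
tool_rot: [1.0, 0.02, 0.0, -0.0]
ft_force: [-0.2, 0.2, -1.1]
grip_width: 0.0509
```

View pics/scene3.png

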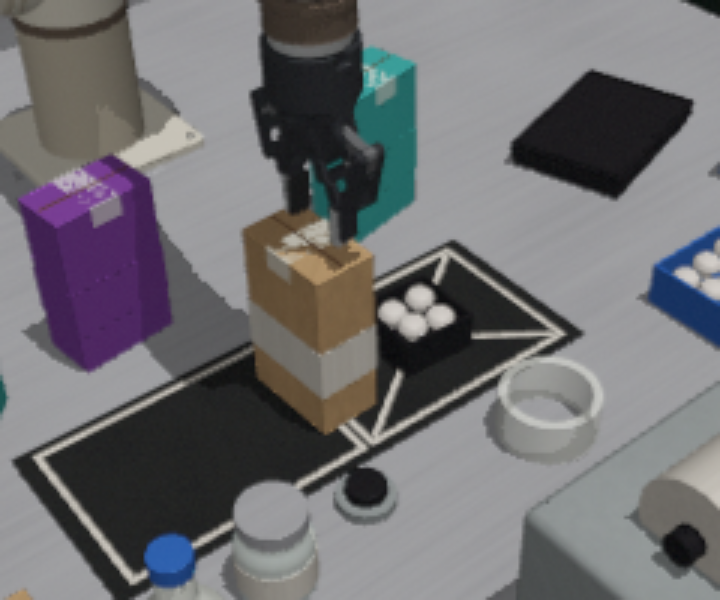

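The fingers appear to hover over the top face at about (340,235), so their tips are higher than the TCP reading suggests. I'll measure that from depth.

```bash
python3 - <<'E'
from workcell import bot
from h import *
print(bot.get_obs()['eef_pos'],bot.get_obs()['joint_pos'])
for n in("scene","side"):
    p,d=bot.camera(n);c=bot.get_calibration(n);W=world(c,d)
    m=((W>[.42,-.12,.12])&(W<[.6,.05,.26])).all(-1)&(p.max(-1)<110)&(p.max(-1).astype(int)-p.min(-1)<25)
    q=W[m];print(n,len(q))
    for lo in np.arange(.14,.26,.01):
        k=q[(q[:,2]>lo)&(q[:,2]<lo+.01)]
        if len(k)>3:print(round(lo,2),len(k),k.min(0).round(3),k.max(0).round(3))
    t=W[((W>[.43,-.12,.16])&(W<[.59,.01,.19])).all(-1)&((p.max(-1).astype(int)-p.min(-1))>40)];print("carton top",len(t),np.percentile(t,[2,50,98],axis=0).round(3))
    cv2.imwrite(f"pics/{n}4.png",cv2.resize(p[100:260,220:420],None,fx=4,fy=3.75))
E
```

```text
[ 0.51207995 -0.04179616  0.1436255 ] [-8.15103021e-02  2.94728449e-01 -5.47551668e-02  1.22129013e+00
  1.06086922e-04  1.44957088e+00]
scene 545
0.18 13 [ 0.479 -0.054  0.184] [ 0.547 -0.036  0.19 ]
0.19 52 [ 0.482 -0.056  0.19 ] [ 0.551 -0.036  0.2  ]
0.2 57 [ 0.479 -0.057  0.2  ] [ 0.552 -0.036  0.21 ]
0.21 55 [ 0.475 -0.057  0.21 ] [ 0.553 -0.035  0.22 ]
0.22 49 [ 0.474 -0.057  0.22 ] [ 0.552 -0.032  0.23 ]
0.23 101 [ 0.458 -0.059  0.23 ] [ 0.571 -0.03   0.24 ]
0.24 81 [ 0.45 -0.06  0.24] [ 0.573 -0.03   0.25 ]
0.25 132 [ 0.451 -0.063  0.25 ] [ 0.575 -0.029  0.26 ]
carton top 488 [[ 0.465 -0.087  0.161]
 [ 0.537 -0.065  0.174]
 [ 0.559 -0.028  0.176]]
side 492
0.15 11 [ 0.46  -0.081  0.151] [ 0.521 -0.023  0.159]
0.16 17 [ 0.495 -0.027  0.16 ] [ 0.558 -0.021  0.169]
0.17 8 [ 0.483 -0.057  0.172] [ 0.556 -0.021  0.176]
0.18 9 [ 0.48  -0.05   0.185] [ 0.54  -0.029  0.19 ]
0.19 33 [ 0.473 -0.05   0.191] [ 0.55  -0.028  0.2  ]
0.2 39 [ 0.473 -0.051  0.2  ] [ 0.55  -0.029  0.209]
0.21 46 [ 0.473 -0.051  0.21 ] [ 0.55  -0.027  0.22 ]
0.22 35 [ 0.468 -0.048  0.22 ] [ 0.561 -0.025  0.23 ]
0.23 100 [ 0.454 -0.056  0.23 ] [ 0.57  -0.025  0.24 ]
0.24 86 [ 0.453 -0.058  0.24 ] [ 0.572 -0.023  0.25 ]
0.25 108 [ 0.45  -0.056  0.25 ] [ 0.574 -0.021  0.26 ]
carton top 339 [[ 0.46  -0.082  0.162]
 [ 0.523 -0.037  0.173]
 [ 0.555 -0.021  0.177]]
```

View pics/side4.png

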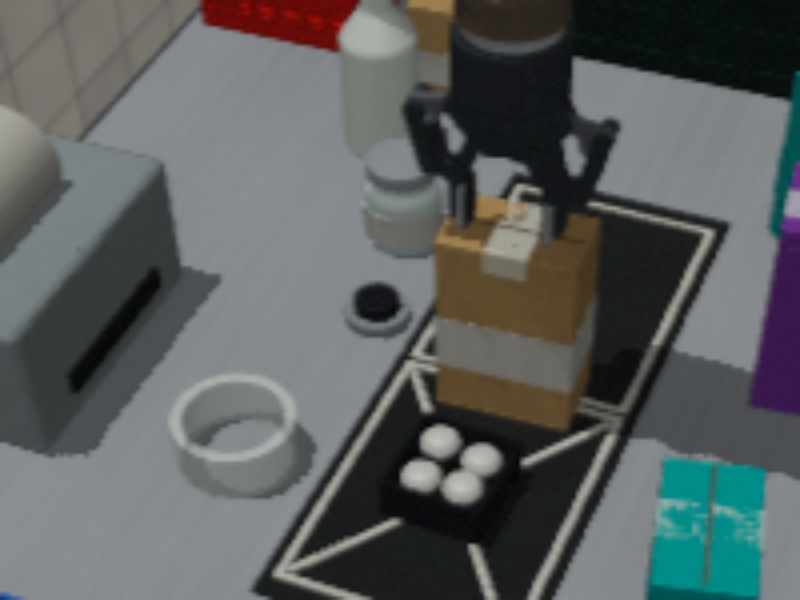

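The fingers are above the carton (about z ≥ 0.18), and the carton hasn't moved. I'll back off to the +y side and measure the true tip height before lowering.

```bash
python3 -m inch '[[0,-0.3,-0.2,0,0,0,-0.2],[0,-0.5,0,0,0,0,-0.2],[0,-0.6,0,0,0,0,-0.2],[0,-0.6,0,0,0,0,-0.2],[0,-0.6,0,0,0,0,-0.2],[0,-0.2,0,0,0,0,-0.2],[0,0,0,0,0,0,-0.2],[0,0,0,0,0,0,-0.2]]'; python3 - <<'E'
from workcell import bot
from h import *
e=bot.get_obs()['eef_pos'];print(e)
for n in("scene","side"):
    p,d=bot.camera(n);c=bot.get_calibration(n);W=world(c,d)
    m=((W>[.42,e[1]-.03,.11])&(W<[.6,e[1]+.03,.26])).all(-1)
    q=W[m];print(n,len(q))
    for lo in np.arange(.11,.24,.01):
        k=q[(q[:,2]>lo)&(q[:,2]<lo+.01)]
        if len(k)>3:print(round(lo,2),len(k),k.min(0).round(3),k.max(0).round(3))
    u=pix(c,e);print(u)
    x,y=int(u[0]),int(u[1]);cv2.circle(p,(x,y),1,(0,0,255),-1)
    cv2.imwrite(f"pics/{n}5.png",cv2.resize(p[y-60:y+40,x-60:x+60],None,fx=6,fy=6))
E
```

```text
clock: 3.6
eef_pos: [0.5093, 0.0283, 0.1486]
tool_rot: [1.0, 0.02, -0.0, 0.0]
ft_force: [0.1, 0.6, -0.2]
grip_width: 0.0513
[0.50925223 0.0282743  0.14856738]
scene 508
0.19 39 [0.479 0.013 0.19 ] [0.546 0.037 0.2  ]
0.2 59 [0.475 0.013 0.201] [0.549 0.037 0.21 ]
0.21 61 [0.476 0.014 0.21 ] [0.55  0.037 0.22 ]
0.22 53 [0.474 0.014 0.22 ] [0.549 0.038 0.23 ]
0.23 74 [0.457 0.012 0.23 ] [0.565 0.037 0.24 ]
[328.60081583 175.32123693]
side 423
0.19 24 [0.472 0.022 0.191] [0.544 0.042 0.2  ]
0.2 36 [0.471 0.023 0.201] [0.546 0.042 0.21 ]
0.21 40 [0.47  0.021 0.21 ] [0.546 0.041 0.22 ]
0.22 40 [0.47  0.021 0.22 ] [0.547 0.042 0.23 ]
0.23 61 [0.454 0.015 0.231] [0.565 0.044 0.24 ]
[337.94889951 187.61307495]
```

View pics/side5.png

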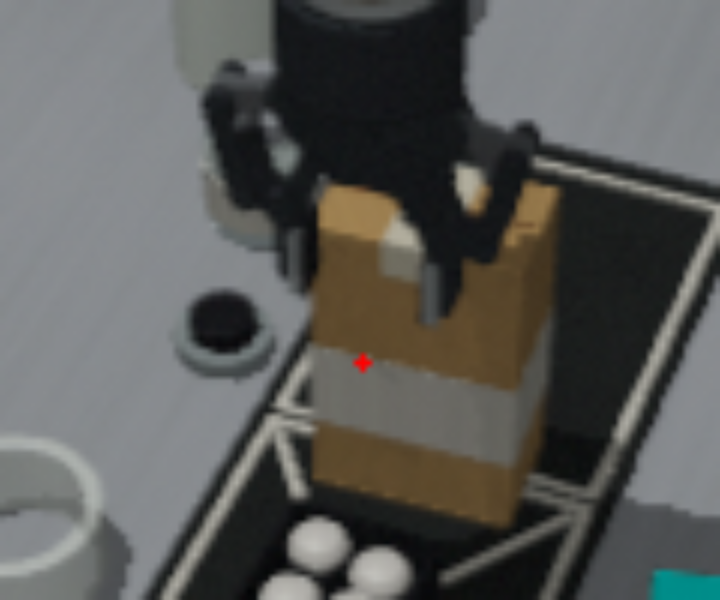

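View pics/scene5.png

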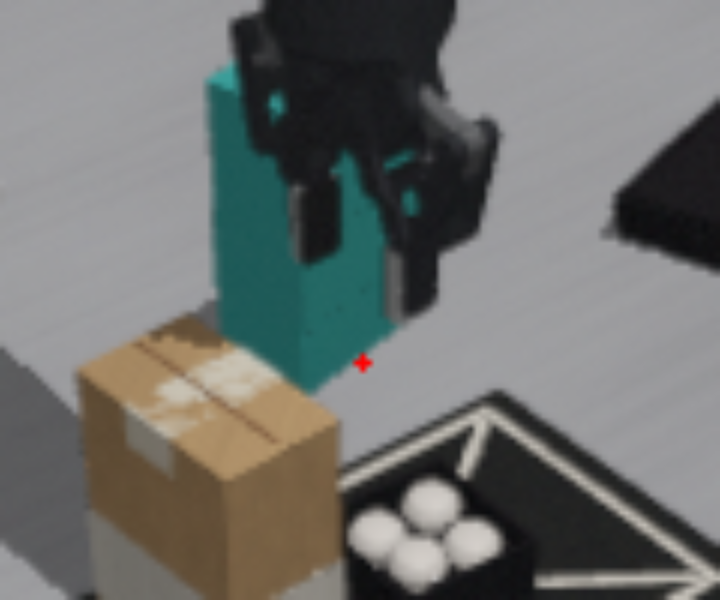

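The real tips are about 41 mm above the reported TCP in both views, only part of which the half-open fingers explain. I'll use the camera-measured height and lower by 42 mm, which puts the tips at about 0.148.

```bash
python3 -m inch '[[0,0,0.4,0,0,0,-0.2],[0,0,0.4,0,0,0,-0.2],[0,0,0.4,0,0,0,-0.2],[0,0,0.4,0,0,0,-0.2],[0,0,0.08,0,0,0,-0.2],[0,0,0,0,0,0,-0.2],[0,0.3,0,0,0,0,-0.2],[0,0.3,0,0,0,0,-0.2]]'; python3 - <<'E'
from workcell import bot
from h import *
e=bot.get_obs()['eef_pos'];print(e)
for n in("scene","side"):
    p,d=bot.camera(n);c=bot.get_calibration(n);W=world(c,d)
    m=((W>[.42,e[1]-.025,.11])&(W<[.6,e[1]+.03,.26])).all(-1)
    q=W[m];print(n,len(q))
    for lo in np.arange(.11,.2,.01):
        k=q[(q[:,2]>lo)&(q[:,2]<lo+.01)]
        if len(k)>3:print(round(lo,2),len(k),k.min(0).round(3),k.max(0).round(3))
    cv2.imwrite(f"pics/{n}6.png",cv2.resize(p[100:260,220:420],None,fx=4,fy=3.75))
E
```

```text
clock: 4.5
eef_pos: [0.5104, 0.0128, 0.1071]
tool_rot: [1.0, 0.02, 0.001, 0.0]
ft_force: [0.1, -0.6, -0.4]
grip_width: 0.0509
[0.51040108 0.01276493 0.10712394]
scene 1023
0.14 5 [0.48  0.008 0.147] [0.542 0.017 0.149]
0.15 48 [ 0.479 -0.003  0.15 ] [0.548 0.022 0.16 ]
0.16 53 [ 0.477 -0.002  0.16 ] [0.55  0.022 0.17 ]
0.17 54 [ 0.477 -0.003  0.17 ] [0.55  0.019 0.179]
0.18 45 [ 0.476 -0.003  0.18 ] [0.552 0.021 0.189]
0.19 76 [ 0.45  -0.005  0.19 ] [0.568 0.024 0.2  ]
side 969
0.15 24 [0.475 0.005 0.15 ] [0.55  0.026 0.159]
0.16 42 [0.471 0.006 0.16 ] [0.549 0.025 0.17 ]
0.17 40 [0.472 0.006 0.17 ] [0.549 0.025 0.18 ]
0.18 33 [0.468 0.003 0.18 ] [0.554 0.025 0.19 ]
0.19 64 [0.455 0.004 0.191] [0.565 0.028 0.2  ]
```

View pics/scene6.png

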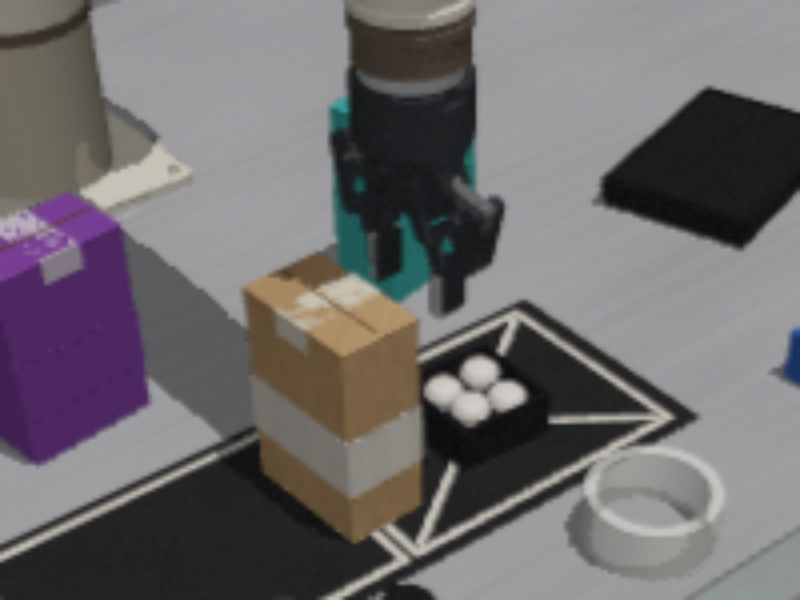

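```bash
python3 -m inch '[[0,0.2,0,0,0,0,-0.2],[0,0.2,0,0,0,0,-0.2],[0,0.2,0,0,0,0,-0.2],[0,0.16,0,0,0,0,-0.2],[0,0.16,0,0,0,0,-0.2],[0,0.16,0,0,0,0,-0.2],[0,0.16,0,0,0,0,-0.2],[0,0.16,0,0,0,0,-0.2]]'; python3 -m inch '[[0,0.16,0,0,0,0,-0.2],[0,0.16,0,0,0,0,-0.2],[0,0.16,0,0,0,0,-0.2],[0,0.16,0,0,0,0,-0.2],[0,0,0,0,0,0,-0.2],[0,0,0,0,0,0,-0.2],[0,0,0,0,0,0,-0.2],[0,0,0,0,0,0,-0.2]]';python3 - <<'E'
from workcell import bot
import cv2
p,d=bot.camera("scene");cv2.imwrite(f"pics/scene7.png",cv2.resize(p[100:300,200:440],None,fx=3,fy=3))
p,d=bot.camera("side");cv2.imwrite(f"pics/side7.png",cv2.resize(p[100:300,200:440],None,fx=3,fy=3))
E
```

```text
clock: 5.4
eef_pos: [0.5114, -0.0219, 0.1067]
tool_rot: [1.0, 0.02, 0.0, -0.0]
ft_force: [0.1, 0.6, 0.7]
grip_width: 0.0514
clock: 6.2
eef_pos: [0.5118, -0.0376, 0.1065]
tool_rot: [1.0, 0.02, -0.0, -0.0]
ft_force: [0.0, 0.4, -0.2]
grip_width: 0.0515
```

View pics/scene7.png

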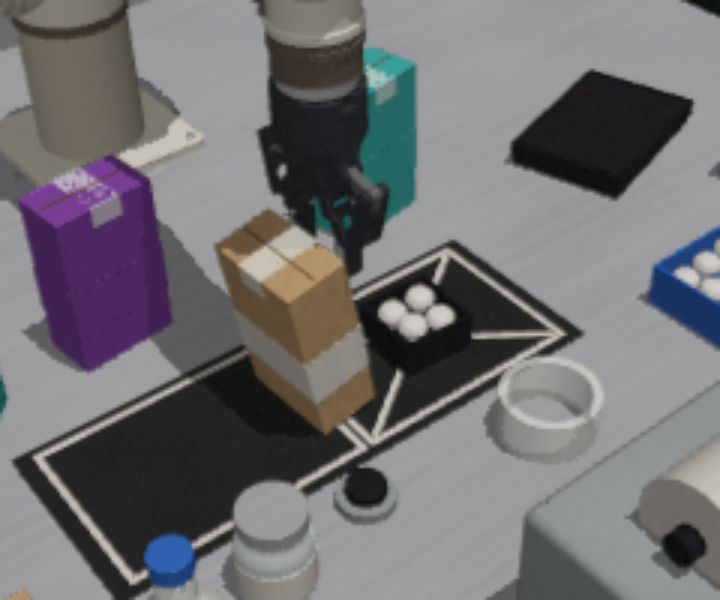

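View pics/side7.png

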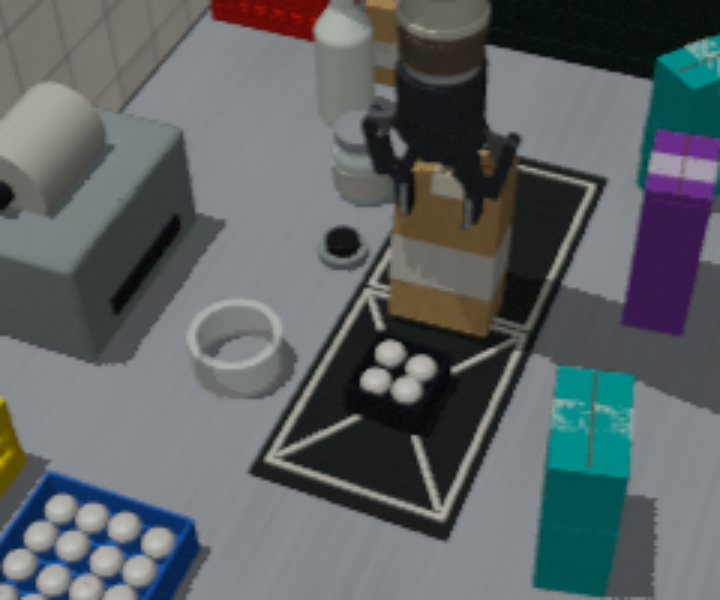

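The carton is tilting squarely on its far bottom edge, and its foot at scene (328,430) hasn't moved. I'll keep pushing.

```bash
python3 -m inch '[[0,0.16,0,0,0,0,-0.2],[0,0.16,0,0,0,0,-0.2],[0,0.16,0,0,0,0,-0.2],[0,0.16,0,0,0,0,-0.2],[0,0.16,0,0,0,0,-0.2],[0,0.16,0,0,0,0,-0.2],[0,0.16,0,0,0,0,-0.2],[0,0.16,0,0,0,0,-0.2]]'; python3 -m inch '[[0,0.12,0,0,0,0,-0.2],[0,0.12,0,0,0,0,-0.2],[0,0,0,0,0,0,-0.2],[0,0,0,0,0,0,-0.2],[0,0,0,0,0,0,-0.2],[0,0,0,0,0,0,-0.2],[0,0,0,0,0,0,-0.2],[0,0,0,0,0,0,-0.2]]';python3 - <<'E'
from workcell import bot
import cv2
p,d=bot.camera("scene");cv2.imwrite(f"pics/scene8.png",cv2.resize(p[100:300,200:440],None,fx=3,fy=3))
E
```

```text
clock: 7.1
eef_pos: [0.5132, -0.0701, 0.1066]
tool_rot: [1.0, 0.02, -0.0, 0.0]
ft_force: [0.8, -0.6, -0.2]
grip_width: 0.0514
clock: 7.9
eef_pos: [0.5134, -0.0756, 0.1066]
tool_rot: [1.0, 0.02, -0.0, -0.0]
ft_force: [0.1, 0.6, 0.0]
grip_width: 0.0515
```

View pics/scene8.png

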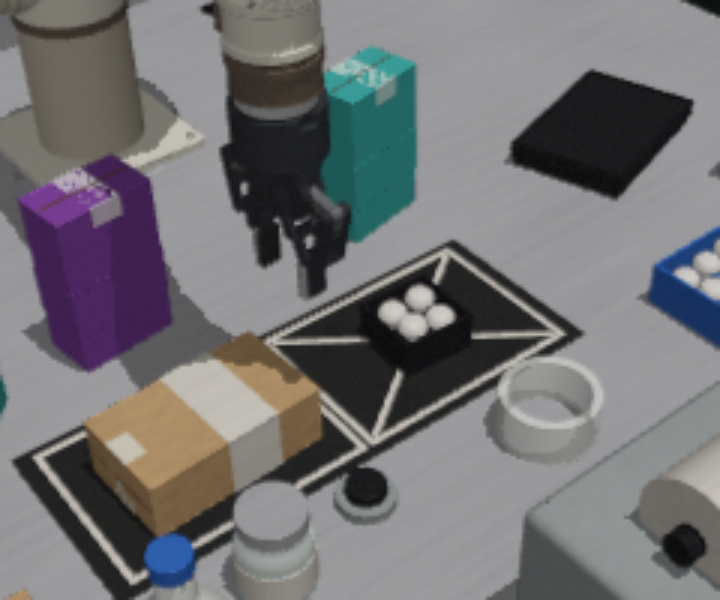

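The carton lies flat in the bay (scene crop (205,430)). I'll shut the fingers and raise them, then measure the carton and the button.

```bash
python3 -m inch '[[0,0,-0.4,0,0,0,1],[0,0,-0.4,0,0,0,1],[0,0,0,0,0,0,1],[0,0,0,0,0,0,1],[0,0,0,0,0,0,1],[0,0,0,0,0,0,1],[0,0,0,0,0,0,1],[0,0,0,0,0,0,1]]'; python3 - <<'E'
from workcell import bot
from h import *
e=bot.get_obs()['eef_pos'];print(e)
for n in("scene","side"):
    p,d=bot.camera(n);c=bot.get_calibration(n);W=world(c,d)
    t=W[((W>[.42,-.29,.060])&(W<[.6,-.06,.075])).all(-1)&(p.max(-1)>60)]
    print(n,"carton",len(t),cv2.minAreaRect(t[:,:2].astype(np.float32)),np.median(t[:,2]))
    q=W[((W>[.42,e[1]-.04,.10])&(W<[.6,e[1]+.04,.26])).all(-1)];q=q[q[:,2]<q[:,2].min()+.02]
    print("tip",q.min(0).round(4),q.max(0).round(4),q.mean(0).round(4))
    m=((W>[.60,-.15,.020])&(W<[.69,-.06,.06])).all(-1)&(p.max(-1)<60)
    q=W[m];print("cap",len(q),cv2.minEnclosingCircle(q[:,:2].astype(np.float32)),np.median(q[:,2]))
    q=W[((W>[.58,-.26,.07])&(W<[.72,-.13,.10])).all(-1)];print("jar",cv2.minEnclosingCircle(q[:,:2].astype(np.float32)))
    cv2.imwrite(f"pics/{n}9.png",cv2.resize(p[100:300,200:440],None,fx=3,fy=3))
E
```

```text
clock: 8.75
eef_pos: [0.5132, -0.0757, 0.1264]
tool_rot: [1.0, 0.02, -0.0, -0.0]
ft_force: [0.9, 0.3, 0.3]
grip_width: -0.0001
[ 0.51323121 -0.07571318  0.12635025]
scene carton 2010 ((0.5133143067359924, -0.17284828424453735), (0.10421278327703476, 0.17125752568244934), 2.716047525405884) 0.06418525036829403
tip [ 0.4986 -0.0888  0.165 ] [ 0.5273 -0.0693  0.1849] [ 0.5191 -0.0825  0.1761]
cap 125 ((0.6374741196632385, -0.1020345389842987), 0.018372122198343277) 0.023771140661270944
jar ((0.6583056449890137, -0.20410984754562378), 0.028812389820814133)
side carton 1125 ((0.5139532089233398, -0.1687624156475067), (0.1014299988746643, 0.17731674015522003), 2.08093523979187) 0.06405140405269583
tip [ 0.4995 -0.0817  0.1675] [ 0.5267 -0.0607  0.1874] [ 0.5111 -0.0671  0.1787]
cap 71 ((0.6360146403312683, -0.09512946754693985), 0.018328957259655) 0.023340815715321886
jar ((0.6575757265090942, -0.19877907633781433), 0.030394703149795532)
```

View pics/side9.png

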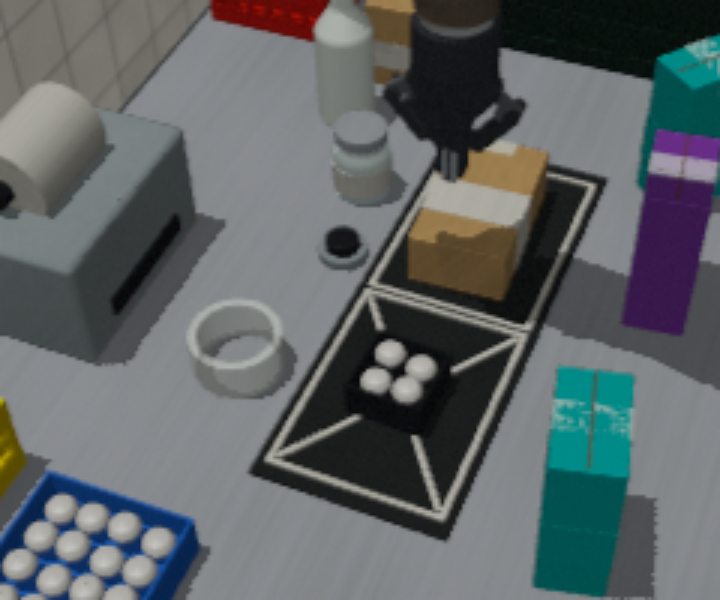

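The carton is at about (0.5136, -0.171), 8 mm across and 5 mm along from the bay centre, and square. Next I'll move over the button.

```bash
python3 -m inch '[[0.7,0.16,0,0,0,0,1],[0.7,0.16,0,0,0,0,1],[0.7,0.16,0,0,0,0,1],[0.7,0.16,0,0,0,0,1],[0.7,0.16,0,0,0,0,1],[0.7,0.16,0,0,0,0,1],[0.7,0.16,0,0,0,0,1],[0,0,0,0,0,0,1]]'; python3 -m inch '[[0,0,0.8,0,0,0,1],[0,0,0.8,0,0,0,1],[0,0,0.8,0,0,0,1],[0,0,0.8,0,0,0,1],[0,0,0.8,0,0,0,1],[0,0,0.4,0,0,0,1],[0,0,0,0,0,0,1],[0,0,0,0,0,0,1]]'; python3 - <<'E'
from workcell import bot
from h import *
e=bot.get_obs()['eef_pos'];print(e)
for n in("scene","side"):
    p,d=bot.camera(n);c=bot.get_calibration(n);W=world(c,d)
    q=W[((W>[.60,e[1]-.03,.035])&(W<[.68,e[1]+.03,.12])).all(-1)];q=q[q[:,2]<q[:,2].min()+.02]
    print("tip",q.min(0).round(4),q.max(0).round(4),q.mean(0).round(4))
    cv2.imwrite(f"pics/{n}10.png",cv2.resize(p[120:280,220:420],None,fx=4,fy=3.75))
E
```

```text
clock: 9.65
eef_pos: [0.6386, -0.0992, 0.1258]
tool_rot: [1.0, 0.02, 0.0, 0.0]
ft_force: [-0.7, 0.1, 0.4]
grip_width: 0.0003
clock: 10.45
eef_pos: [0.6371, -0.0988, 0.0173]
tool_rot: [1.0, 0.02, 0.0, 0.0]
ft_force: [0.7, -0.5, -0.5]
grip_width: -0.0001
[ 0.63710936 -0.09883335  0.0172584 ]
tip [ 0.6222 -0.1129  0.0549] [ 0.6503 -0.0937  0.0749] [ 0.6417 -0.1067  0.0669]
tip [ 0.6238 -0.1037  0.059 ] [ 0.6513 -0.0855  0.0786] [ 0.6356 -0.0907  0.0694]
```

View pics/scene10.png

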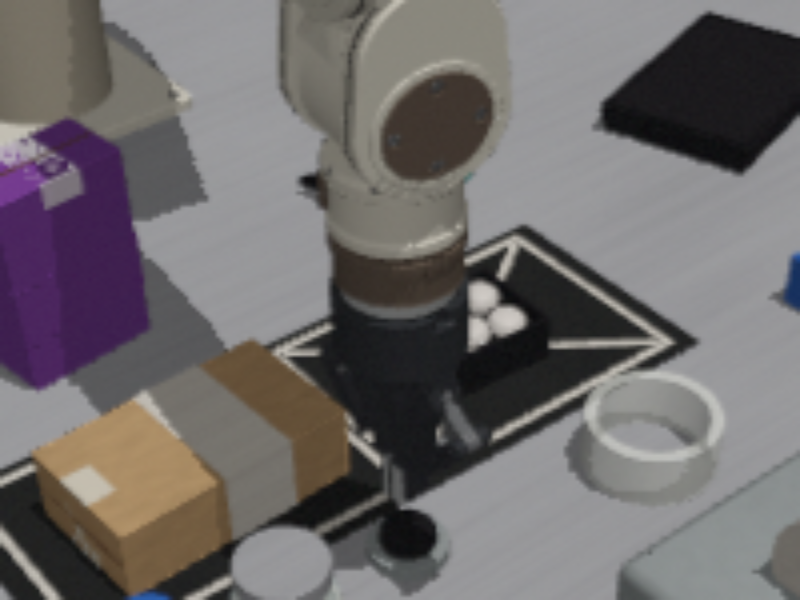

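View pics/side10.png

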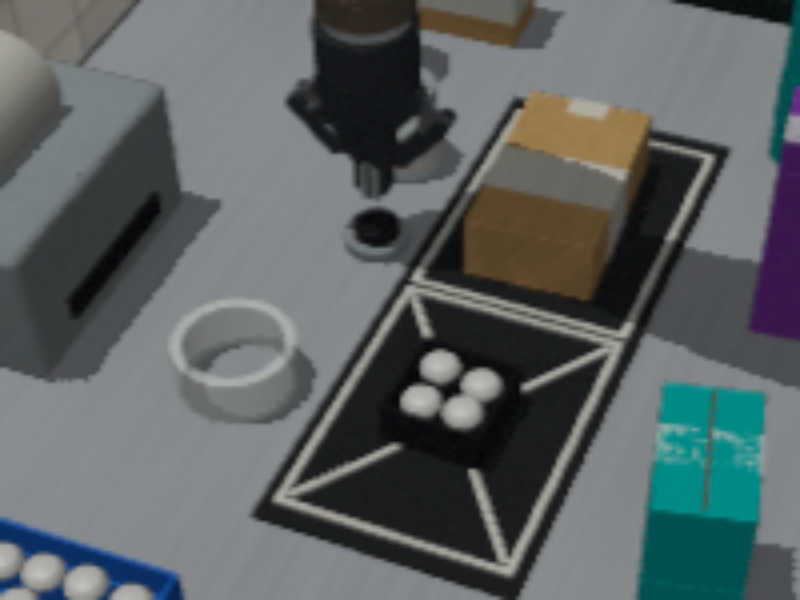

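The tips are centred over the cap, about 30 mm above it. I'll lower in small steps and watch the force.

```bash
python3 -m inch '[[0,0,0.4,0,0,0,1],[0,0,0.4,0,0,0,1],[0,0,0.2,0,0,0,1],[0,0,0.1,0,0,0,1],[0,0,0.1,0,0,0,1],[0,0,0,0,0,0,1],[0,0,0,0,0,0,1],[0,0,0,0,0,0,1]]'; python3 -m inch '[[0,0,0.08,0,0,0,1],[0,0,0.08,0,0,0,1],[0,0,0,0,0,0,1],[0,0,0,0,0,0,1],[0,0,0,0,0,0,1],[0,0,0,0,0,0,1],[0,0,0,0,0,0,1],[0,0,0,0,0,0,1]]'; python3 - <<'E'
from workcell import bot
import cv2
print(bot.get_obs()['eef_pos'],bot.get_obs()['ft_force'])
p,d=bot.camera("side");cv2.imwrite(f"pics/side11.png",cv2.resize(p[120:280,220:420],None,fx=4,fy=3.75))
E
```

```text
clock: 11.35
eef_pos: [0.6373, -0.0988, -0.0131]
tool_rot: [1.0, 0.02, 0.0, 0.0]
ft_force: [0.7, -0.2, -0.3]
grip_width: -0.0002
clock: 12.15
eef_pos: [0.6375, -0.0989, -0.0171]
tool_rot: [1.0, 0.02, 0.001, 0.0]
ft_force: [2.9, -0.6, 2.3]
grip_width: -0.0002
[ 0.63750458 -0.0989188  -0.01712329] [ 2.90103436 -0.60290547  2.34246721]
```

View pics/side11.png

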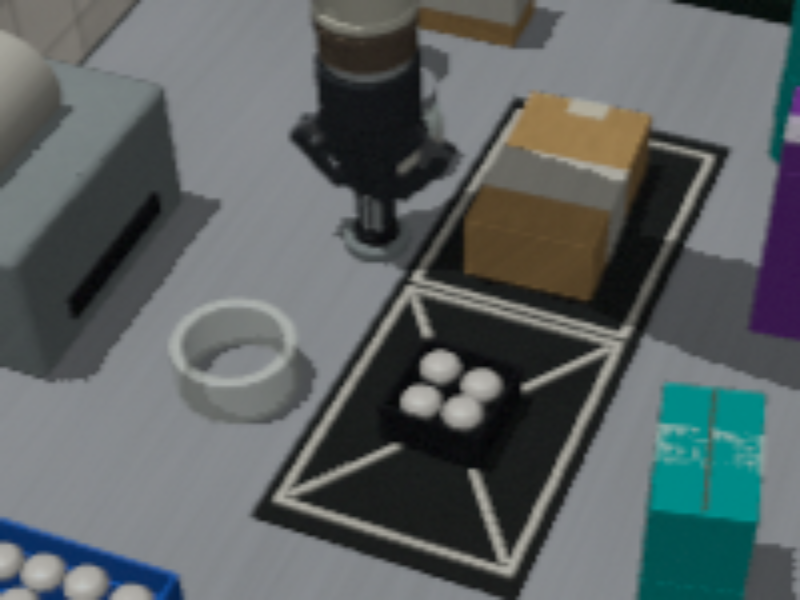

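The tips are touching the cap and the force is starting to rise. I'll keep pressing in small steps.

```bash
python3 -m inch '[[0,0,0.08,0,0,0,1],[0,0,0.08,0,0,0,1],[0,0,0,0,0,0,1],[0,0,0,0,0,0,1],[0,0,0,0,0,0,1],[0,0,0,0,0,0,1],[0,0,0,0,0,0,1],[0,0,0,0,0,0,1]]'; python3 -m inch '[[0,0,0.08,0,0,0,1],[0,0,0,0,0,0,1],[0,0,0,0,0,0,1],[0,0,0,0,0,0,1],[0,0,0,0,0,0,1],[0,0,0,0,0,0,1],[0,0,0,0,0,0,1],[0,0,0,0,0,0,1]]'
```

```text
clock: 13.0
eef_pos: [0.6374, -0.0989, -0.0212]
tool_rot: [1.0, 0.02, 0.0, 0.0]
ft_force: [2.4, -1.2, 4.0]
grip_width: -0.0001
clock: 13.8
eef_pos: [0.6375, -0.0989, -0.0217]
tool_rot: [1.0, 0.02, 0.001, 0.0]
ft_force: [0.4, -1.0, 11.6]
grip_width: -0.0
```

The force jumped to 11.6 N and travel stopped, so the button is bottomed. I'll release it and retract.

```bash
python3 -m inch '[[0,0,-0.3,0,0,0,1],[0,0,-0.5,0,0,0,1],[0,0,-0.8,0,0,0,1],[0,0,-0.8,0,0,0,1],[0,0,-0.8,0,0,0,1],[0,0,-0.8,0,0,0,1],[0,0,-0.8,0,0,0,1],[0,0,0,0,0,0,1]]'; python3 -m inch '[[-0.8,-0.6,0,0,0,0,1],[-0.8,-0.6,0,0,0,0,1],[-0.8,-0.6,0,0,0,0,1],[-0.8,-0.6,0,0,0,0,1],[-0.5,-0.6,0,0,0,0,1],[0,0,0,0,0,0,1],[0,0,0,0,0,0,1],[0,0,0,0,0,0,1]]'; python3 - <<'E'
from workcell import bot
from h import *
for n in("scene","side"):
    p,d=bot.camera(n);c=bot.get_calibration(n);W=world(c,d)
    t=W[((W>[.42,-.29,.060])&(W<[.6,-.06,.075])).all(-1)&(p.max(-1)>60)]
    print(n,"carton",len(t),cv2.minAreaRect(t[:,:2].astype(np.float32)),np.median(t[:,2]))
    m=((W>[.60,-.15,.018])&(W<[.69,-.06,.06])).all(-1)&(p.max(-1)<60)
    q=W[m];print("cap",len(q),np.median(q[:,2]))
    q=W[((W>[.58,-.26,.07])&(W<[.72,-.13,.10])).all(-1)];print("jar",cv2.minEnclosingCircle(q[:,:2].astype(np.float32)))
    cv2.imwrite(f"pics/{n}12.png",p)
E
```

```text
clock: 14.6
eef_pos: [0.6375, -0.0989, 0.099]
tool_rot: [1.0, 0.02, 0.001, 0.0]
ft_force: [0.2, 0.1, 0.4]
grip_width: 0.0002
clock: 15.4
eef_pos: [0.5417, -0.028, 0.096]
tool_rot: [1.0, 0.02, -0.0, 0.0]
ft_force: [0.9, 1.2, -0.2]
grip_width: 0.0002
scene carton 2009 ((0.512669026851654, -0.17337168753147125), (0.10558488965034485, 0.17052799463272095), 1.9667320251464844) 0.06418756904361356
cap 139 0.02369134852441435
jar ((0.6574656963348389, -0.2047158032655716), 0.029300671070814133)
side carton 1100 ((0.5132231712341309, -0.16863834857940674), (0.10070498287677765, 0.17523324489593506), 1.918171763420105) 0.06406323055939406
cap 70 0.024008354032641774
jar ((0.6743602752685547, -0.20274478197097778), 0.02065124176442623)
```

View pics/scene12.png

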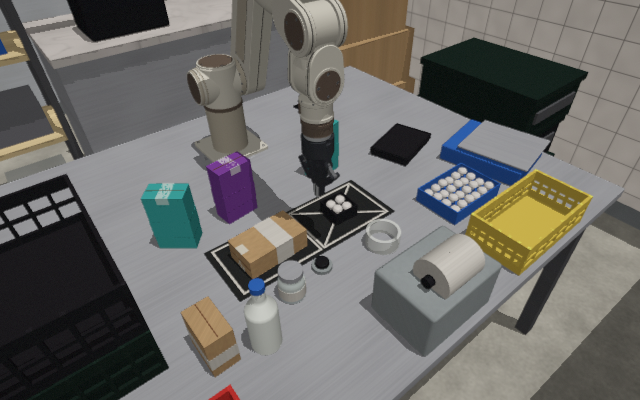

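The carton lies in the plain bay at (268,243), the cap is back up at (321,263), everything else stands where it did, and the gripper is clear. Handing in.

```bash
python3 -c "
from workcell import bot
print(bot.job_done())"
```

```text
the job is handed in; nothing more can be done
None
```

I toppled the tall carton into the labelling bay with the fingertips, pressed the start button to its stop, let it go and handed the job in at about 15.5 s. No verdict was reported.

**Last checks**
- **Carton:** its centre is at about (0.513, -0.171), against a bay centre of about (0.506, -0.176). That is 7 mm off across and 5 mm along, within about 0.06 rad of square, and its top is at 64 mm, so it lies flat.
- **Button:** the force rose to 11.6 N and the cap stopped moving, after roughly 8 mm of travel. Afterwards the cap was back at its starting height and the gripper was clear.
- **Other things:** nothing else looked moved in the last scene picture. The side camera's last jar fit was about 17 mm off its earlier one and fitted too small a circle. I put this down to a partly hidden view, as the scene camera's fit had not changed.

**What disagreed:** the fingertips were about 40 mm higher than the reported TCP position, even with the fingers shut. Because of this my first push passed over the carton without touching it. I measured the tip height with the cameras after that and worked from it.

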